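# Quarter turn of the reference-ball dish

### The job

The reference ball needs its second reading. Clear the small bottle that blocks the dish's swing well away from the stand (at least a hand's width) and leave it standing upright on the bench; then take the dish by its bow handle, lift it off its stand and turn it a quarter turn anticlockwise seen from above, until its tongue points the same way as the index finger of the stand. Keep the dish level and the loose ball in its middle all the while, never touch the ball, leave the other things alone, and finish while still holding the dish still, centred about 5 cm above its stand.

Things in the scene. Friction and masses are not known exactly. Their poses are not given: they have to be found in the camera images.
- stand: fixed dark steel round stand, 120 mm across, 16 mm high, with a 94 mm wide recess (floor 12 mm above the bench) holding the dish's foot (90 mm). Origin: centre of its underside. +y points to its index finger, a low bar 10 mm wide and high that sticks out to 80 mm from the centre; the dish's tongue points along +x at the start (within 4 degrees)
- dish: loose aluminium dish, 110 mm across, 18 mm high, 0.3 kg, on the stand. Origin: centre of its underside, z up, +x to its tongue (flat bar 16 mm wide, 5 mm thick). Inside, a hollow rises 7 degrees from centre to rim: the ball stays central only while the dish is level and accelerates below 1 m/s2. A bow of 8 mm rod spans it in its x-z plane, feet on the rim at x = +-51 mm, top at z = 73 mm
- dish_grip (a point): centre of the black grip on the top of the bow, 66 mm above the dish's origin and straight above the ball: a bar 46 mm long (dish x), 12 mm wide (dish y; the way to pinch it, from above) and 14 mm high. The gap between its underside (59 mm above the origin) and the top of the ball (about 32 mm) leaves 27 mm for fingertips
- dish_centre (a point): lowest point of the hollow, on the dish's axis, 8 mm above its origin
- tongue_tip (a point): the tip of the tongue, 105 mm from the dish's axis along dish x, 14.5 mm above its origin
- ball_center (a point): centre of the loose steel ball, 24 mm in diameter, 56 g, lying in the middle of the dish
- ball: the same ball as a body; its axes turn as it rolls
- bottle: small loose white dropper bottle with a red cap, 34 mm wide, 97 mm high, about 90 g, standing on the bench beyond the index finger, about 107 mm from the stand's centre. Origin: centre of its underside, +z up. Grip the body (lower 64 mm), not the cap. A tall fixed microscope stands about x 0.42 to 0.65, y -0.1 to 0.15; the bench in front of it, round x 0.37, y -0.09, is free
- loupe: black loupe, 34 mm wide, 36 mm high, standing on the bench; a bystander. Origin: centre of its underside
- bushing: steel bushing, 21 mm wide, 24 mm high; a bystander. Origin: centre of its underside
- flange_ring: flat steel ring, 30 mm wide, 6 mm high; a bystander. Origin: centre of its underside

How it is judged:
By the outcome, as a careful person would: the job done as asked, in the order asked, and still so for the second after the job is handed in, while the arm keeps its last pose, push and grip.
It also fails if it takes over 64 s, if anything falls off the work surface, if the arm or the gripper's body presses on something with over 40 N, if the wrist force passes 120 N, or if a joint passes its speed limit or range.

### The arm

A 6-joint arm with a two-finger parallel gripper is mounted at the origin on a cart in front of the work surface, level with it; the furniture and walls round the work are solid. World frame = base frame: x ahead of the robot, y to its left, z up, the work surface at z = 0. Lengths are in m, angles in degrees, forces in N, time in s.
With the tool pointing down it reaches from about 0.35 to 0.875 m from the base axis. Payload 4.2 kg.
Tool frame: the origin (TCP) lies midway between the tips of the shut fingers; the grasp point (between the pads) lies 19 mm behind it (r.pinch_z is the distance from the TCP to the grasp point, in m); z points along the fingers, y is the line along which they close (so a half turn about z gives the same grasp; the last joint's range is limited). The gripper opens to 87 mm and grips with 3 to 60 N. Pads are 19 mm wide; open, the fingers measure 117 mm over their backs; the gripper's body (75 mm by 190 mm) begins 51 mm behind the grasp point.
Start: joints at [79.389, 22.042, 0.453, 0, -68.411, -14.817], TCP at [0.268, 0.564, 0.223] pointing down, gripper open.
Joint ranges: [-179.83, 179.83], [-69.29, 118.12], [-61.27, 80.66], [-181.25, 117.63], [-171.15, -9.14], [-177.46, 177.46]. Speed limits (degrees/s): [159.86, 159.86, 180, 180, 180, 180].

### API

Orientations are given as a 3x3 rotation matrix whose columns are the frame's x, y, z axes.
In Python, from station import r, imaging, models gives the robot as it stands. The module is installed in compiled form; this text tells all that it offers.
- The arm moves only by the tool apply_moves, never from a script. Its argument "moves" is a list of rows, each a list of 2 entries, a list of its own where there are three numbers: the shift along the tool's x, y, z in m, then the turn about the tool's z in degrees. A call has 1 to 5 rows; each row shifts and turns the commanded pose from where the row before left it, along the tool's axes as they then stand; what a row does not reach is not made up. A row lasts 1/12 s, in which the tool goes at most 41.7 mm and 7.16 degrees, less where a joint would pass 70% of its speed; a pose out of reach is approached as far as the arm can. A call is refused whole if a number of a shift passes 0.0417 or a number of a turn 7.16, either way. A call with a gripper value outside its range is refused whole. "hand" is the finger opening in m, from 0 to 0.087, set as the call begins (left out, the last holds). The fingers move at their own pace and stop on an object; the grip force is fixed at half the most. Time passes only in rows, so rows that do not move let the fingers close. It gives the time, the measured TCP pose, the force, the opening and the grip force at its end, in the units of the state.
- r.sense(): the state, without advancing time (a new reading comes with each control period).
- imaging.capture(name): name is "scene" or "top"; returns a dict with "frame" (420x560x3 uint8, blue, green, red), "intrinsics" (3x3 intrinsics, pixels), "dist" ([k1, k2, p1, p2, k3] as OpenCV has them; the pictures are not rectified), "eye" and "orientation" of the camera in the world. Camera axes: x right, y down, z forward; pixel columns grow to the right and rows downward; lengths in m; the calibration is good to about 2 mm. A picture is of the moment at which its call begins. There is no depth.
- r.finish_job(): hands the job in; it is judged then, once.
Trained networks look in a picture, given as the dict that the camera call returned (one of the last four; its "shot" number tells which), for a name from the list of things; names that differ only in an ending like _2 or _b are one class to them, and where a whole thing is asked for, a point or a joint stands for the part that bears it (a point fixed in the world has none). Each returns a list of dicts, best first, with "confidence" (0 to 1); they miss things now and then, are a little off and sometimes report something else, mostly with a low value. They report only what shows in the picture. A call takes as long as a camera call.
- models.cut_out(picture, target): "region" (420x560 bool, what is visible of it) and "extent" ([left, top, width, height] as shares, 0 to 1, of the picture: columns of its width, rows of its height, round what is visible of it).
- models.place_of(picture, target): "at" ([column, row] as shares, 0 to 1, of the picture: columns of its width, rows of its height: a listed point, or the origin of a listed thing).
The state is a dict: "time_s": time; "joints": joint angles; "joint_velocities": joint speeds; "effort": joint torques, N m; "tcp_pos": TCP position; "ee_rot": TCP orientation; "wrist_force": force on the tool from outside, world axes, zero at the start; "moment": the same for the moment, N m; "gripper_width": opening from 0.0 (shut) to 1.0 (fully open); "gripper_force": force on a finger pad.
Only numpy, scipy, OpenCV 4.12 (cv2) and the standard library are available. Lean on these libraries where they do the work, as an engineer would, in place of code of your own. Each camera call takes 0.05 s, during which the arm holds its last target. There are 200 camera calls.

## Working session

There is one attempt and no reset: what is moved stays moved. The work goes in short steps, Python scripts to look and compute and a tool call to move; the robot and the scene stay as the last step left them, time stands still between calls to the robot, and variables do not carry over. Pictures are saved under pics/ and viewed, at most 10 in all, crops included, and the job is handed in when it is done.

Besides the shell and the picture viewer there is one more tool, called by a JSON object that holds its "api" and its "payload", one argument or row to a line. apply_moves: Moves the arm, as the interface text tells. Its arguments: {"type":"object","properties":{"moves":{"type":"array"},"hand":{"type":"number"}},"required":["moves"]}

```bash
mkdir -p pics
cat > h.py <<'E'
import numpy as np, cv2
from station import r, imaging, models
def ray(p,at):
    K=np.array(p["intrinsics"]);d=np.array(p["dist"],float)
    h,w=p["frame"].shape[:2]
    uv=np.array([[at[0]*w,at[1]*h]],float).reshape(1,1,2)
    n=cv2.undistortPoints(uv,K,d).ravel()
    v=np.array(p["orientation"])@np.array([n[0],n[1],1]);return np.array(p["eye"]),v/np.linalg.norm(v)
def tri(rays):
    A=0;b=0
    for e,v in rays:
        P=np.eye(3)-np.outer(v,v);A=A+P;b=b+P@e
    x=np.linalg.solve(A,b);return x,[round(1e3*np.linalg.norm((np.eye(3)-np.outer(v,v))@(x-e)),1) for e,v in rays]
def atz(e,v,z): return e+v*(z-e[2])/v[2]
E
python3 - <<'E'
from h import *
np.set_printoptions(precision=4,suppress=True)
ps={n:imaging.capture(n) for n in("scene","top")}
for n,p in ps.items():
    cv2.imwrite(f"pics/{n}0.png",p["frame"]); print(n,np.array(p["eye"]),np.array(p["orientation"])[:,2])
for t in ["stand","dish","dish_grip","dish_centre","tongue_tip","ball_center","bottle","loupe","bushing","flange_ring"]:
    R=[]
    for n,p in ps.items():
        o=models.place_of(p,t)
        if o: R.append(ray(p,o[0]["at"])); print(t,n,round(o[0]["confidence"],2),np.array(o[0]["at"])*[560,420],atz(*R[-1],0))
    if len(R)==2: print("   ",*tri(R))
s=r.sense();print(s);print(r.pinch_z)
E
```

```text
scene [-0.029  -0.6752  0.5306] [ 0.6472  0.538  -0.5401]
top [ 0.3792 -0.2387  0.9292] [ 0.1415  0.0287 -0.9895]
stand scene 0.8 [296.8   242.886] [ 0.534  -0.2582  0.    ]
dish scene 0.73 [298.704 238.182] [ 0.549  -0.2512  0.    ]
dish top 0.98 [303.52 191.1 ] [ 0.5372 -0.2654  0.    ]
    [ 0.5338 -0.264   0.015 ] [np.float64(1.3), np.float64(1.3)]
dish_grip scene 0.73 [298.48  235.704] [ 0.5555 -0.2456  0.    ]
dish_grip top 0.68 [306.488 186.606] [ 0.5463 -0.2711  0.    ]
    [ 0.5383 -0.2658  0.0203] [np.float64(6.2), np.float64(6.2)]
dish_centre scene 0.6 [301.784 238.392] [ 0.5527 -0.2564  0.    ]
dish_centre top 0.6 [301.392 188.79 ] [ 0.5418 -0.2611  0.    ]
    [ 0.5414 -0.2623  0.0089] [np.float64(1.8), np.float64(1.8)]
tongue_tip scene 0.86 [255.472 214.788] [ 0.5538 -0.1263  0.    ]
tongue_tip top 0.74 [249.984 197.61 ] [ 0.5227 -0.16    0.    ]
    [ 0.5168 -0.1623  0.0342] [np.float64(0.8), np.float64(0.8)]
ball_center scene 0.58 [298.872 231.714] [ 0.5671 -0.2375  0.    ]
ball_center top 0.58 [301.224 189.42 ] [ 0.5405 -0.2608  0.    ]
    [ 0.5358 -0.2603  0.0277] 
[... 546 characters left out ...]
ng top 0.49 [334.992 286.314] [ 0.3531 -0.3275  0.    ]
    [ 0.3547 -0.328   0.0088] [np.float64(1.9), np.float64(1.9)]
{'time_s': 1.1, 'joints': array([ 79.3876,  22.0427,   0.4525,  -0.0012, -68.4107, -14.817 ]), 'joint_velocities': array([ 0.0592,  0.0255, -0.0341, -0.0458,  0.059 ,  0.0255]), 'effort': array([ -0.0003, -39.0482,  18.7622,   4.2243,   0.0155,  -0.    ]), 'tcp_pos': array([0.2683, 0.5644, 0.2225]), 'ee_rot': array([[ 0.9031, -0.4294, -0.    ],
       [-0.4294, -0.9031, -0.    ],
       [-0.    ,  0.    , -1.    ]]), 'wrist_force': array([0.1268, 0.1895, 0.601 ]), 'moment': array([ 0.0037,  0.0658, -0.0251]), 'gripper_force': 0.0, 'gripper_width': 0.999441007911306}
0.0187
```

View pics/scene0.png

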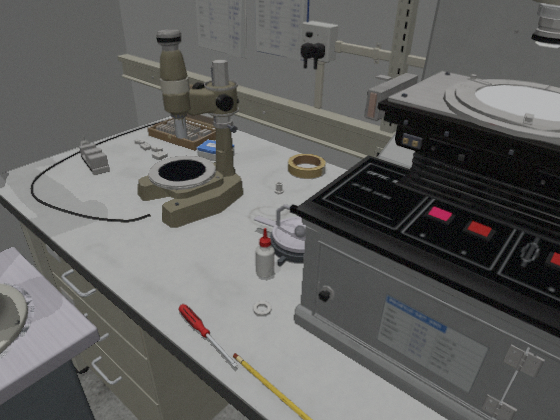

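View pics/top0.png

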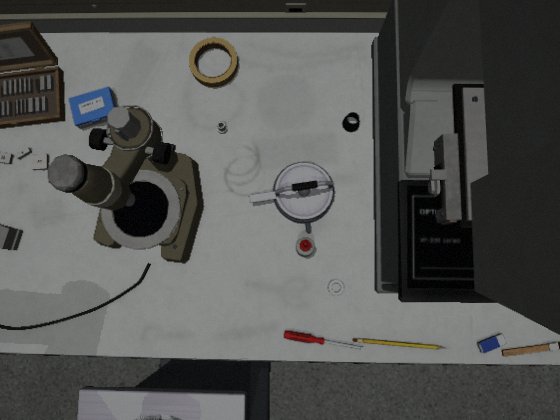

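The scene view shows the bottle at (265,258), with the dish behind it near (292,235), partly hidden by the box. The top view shows the dish at (303,191), its tongue tip at (250,198), the black grip at about (303,186), the bottle cap at (306,246) and the finger between them. I'll refine these with masks.

Run:
```python
from h import *
np.set_printoptions(precision=4,suppress=True)
p=imaging.capture("top");q=imaging.capture("scene")
f=lambda p,x,y:ray(p,[x/560,y/420])
def blob(p,m,box):
    x0,y0,x1,y1=box;M=np.zeros(m.shape,np.uint8);M[y0:y1,x0:x1]=m[y0:y1,x0:x1]
    n,l,s,c=cv2.connectedComponentsWithStats(M);k=1+np.argmax(s[1:,4]);return c[k]+.5,s[k],l==k
for n,P,b in(("top",p,(290,230,325,262)),("scene",q,(250,225,280,285))):
    I=P["frame"].astype(int);c,s,_=blob(P,(I[...,2]>I[...,1]+60),b);print(n,"cap",c,s)
    e=f(P,*c)
    print(atz(*e,.08),atz(*e,.097))
    if n=="top":E1=e
    else: print("tri cap",tri([E1,e]))
# grip
for n,P,b in(("top",p,(280,175,325,197)),("scene",q,(270,200,300,220))):
    I=P["frame"].max(2);c,s,l=blob(P,I<45,b);print(n,"grip",c,s)
    e=f(P,*c);print(atz(*e,.078),atz(*e,.085))
    if n=="top":
        E1=e;(cx,cy),wh,a=r_=cv2.minAreaRect(np.argwhere(l)[:,::-1].astype(np.float32));print(r_)
        bx=cv2.boxPoints(r_)+.5;W=np.array([atz(*f(P,*u),.085) for u in bx]);print(W)
        ys,xs=np.nonzero(l);X=np.array([atz(*f(P,x+.5,y+.5),.082)[:2] for x,y in zip(xs,ys)]);print("mean",X.mean(0));v=np.linalg.svd(X-X.mean(0))[2][0];print("ang",np.degrees(np.arctan2(v[1],v[0]))%180)
    else: print("tri grip",tri([E1,e]))
for t,P in(("dish",p),("bottle",p),("bottle",q),("stand",p)):
    for o in models.cut_out(P,t)[:2]:print(t,o["confidence"],np.array(o["extent"])*[560,420,560,420])
print("mic corner",atz(*f(p,180,262),.03),atz(*f(p,195,165),.03),"box",atz(*f(p,375,250),0))
out=np.hstack([cv2.resize(p["frame"][165:265,235:345],None,fx=4,fy=4,interpolation=2),cv2.resize(q["frame"][185:285,240:330],None,fx=4,fy=4,interpolation=2)])
cv2.imwrite("pics/c1.png",out)
```

```text
top cap [305.1765 245.5735] [300 240  10  11  68]
[ 0.4257 -0.267   0.08  ] [ 0.4248 -0.2664  0.097 ]
scene cap [265.0566 240.2075] [260 228  10  19 106]
[ 0.4187 -0.2753  0.08  ] [ 0.4018 -0.2904  0.097 ]
tri cap (array([ 0.4265, -0.2676,  0.0718]), [np.float64(0.5), np.float64(0.5)])
top grip [304.5112 186.2486] [292 181  25  11 179]
[ 0.5328 -0.2648  0.078 ] [ 0.5316 -0.2646  0.085 ]
((304.1687316894531, 186.1246795654297), (7.812597274780273, 24.92119598388672), 81.46923065185547)
[[ 0.5343 -0.2417  0.085 ]
 [ 0.5416 -0.2859  0.085 ]
 [ 0.5276 -0.288   0.085 ]
 [ 0.5202 -0.244   0.085 ]]
mean [ 0.5321 -0.2647]
ang 100.12650728231625
scene grip [294.9783 210.1087] [290 205  10  11  69]
[ 0.5305 -0.2525  0.078 ] [ 0.5218 -0.2591  0.085 ]
tri grip (array([ 0.5282, -0.2608,  0.0835]), [np.float64(5.3), np.float64(5.3)])
dish 0.58 [250.376 161.196  82.376  59.514]
bottle 0.65 [296.52  236.418  18.48   23.688]
bottle 0.54 [345.576 114.786  13.384  18.48 ]
bottle 0.73 [255.92  225.12   19.824  53.088]
stand 0.96 [273.28  169.512  60.984  63.588]
stand 0.53 [250.096 160.902  83.384  60.396]
mic corner [ 0.3935 -0.0335  0.03  ] [ 0.5805 -0.0541  0.03  ] box [ 0.4237 -0.4046  0.    ]
```

View pics/c1.png

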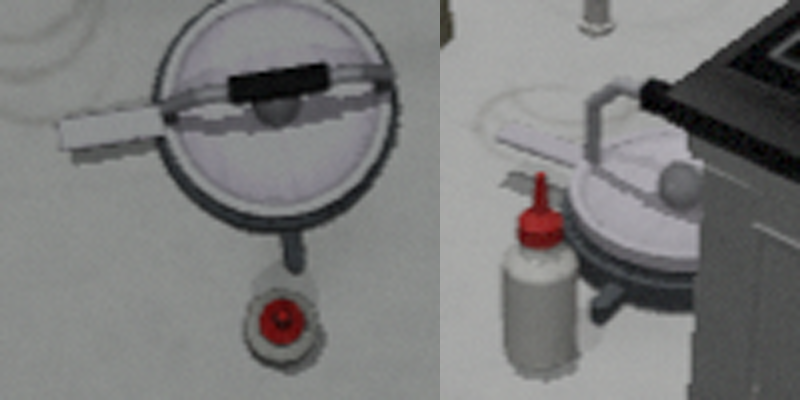

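The left crop (top view) shows the finger at about (308,229) full-frame, pointing at the robot, with the bottle just beyond it. The bottle is upright at about (0.4255,-0.267), and the grip is at (0.532,-0.2645), axis 100°. I'll swing the arm round in front of the microscope.

{"api": "apply_moves", "payload": {
  "moves": [
    [[0,0.02,0],-5.09],
    [[0,0.04,0],-5.09],
    [[0,0.04,0],-5.09],
    [[0.01,0.04,0],-5.09],
    [[0.02,0.036,0],-5.09]
  ],
  "hand": 0.087
}}

```text
time_s: 1.82
tcp_pos: [0.2532, 0.3893, 0.2226]
ee_rot: [[1.0, 0.008, -0.0], [0.008, -1.0, -0.0], [-0.0, 0.0, -1.0]]
wrist_force: [1.0, 0.0, -0.3]
gripper_width: 1.002
gripper_force: 0.0
```

{"api": "apply_moves", "payload": {
  "moves": [
    [[0.02,0.036,0],0],
    [[0.02,0.036,0],0],
    [[0.02,0.036,0],0],
    [[0.02,0.036,0],0],
    [[0.02,0.036,0],0]
  ]
}}

```text
time_s: 2.23
tcp_pos: [0.3553, 0.2098, 0.2231]
ee_rot: [[1.0, 0.001, 0.001], [0.001, -1.0, 0.001], [0.001, -0.001, -1.0]]
wrist_force: [0.8, 0.9, -0.1]
gripper_width: 1.003
gripper_force: 0.0
```

{"api": "apply_moves", "payload": {
  "moves": [
    [[0,0.04,0],0],
    [[0,0.04,0],0],
    [[0,0.04,0],0],
    [[0,0.04,0],0],
    [[0,0.04,0],0]
  ]
}}

```text
time_s: 2.65
tcp_pos: [0.3545, 0.0098, 0.2231]
ee_rot: [[1.0, 0.001, 0.002], [0.001, -1.0, 0.001], [0.002, -0.001, -1.0]]
wrist_force: [1.8, 0.3, -0.5]
gripper_width: 0.998
gripper_force: 0.0
```

{"api": "apply_moves", "payload": {
  "moves": [
    [[0,0.04,0],0],
    [[0,0.04,0],0],
    [[0,0.04,0],0],
    [[0.01,0.04,0],0],
    [[0.02,0.04,0],0]
  ]
}}

```text
time_s: 3.07
tcp_pos: [0.3823, -0.188, 0.2233]
ee_rot: [[1.0, -0.0, 0.002], [-0.0, -1.0, 0.0], [0.002, -0.0, -1.0]]
wrist_force: [1.3, 2.4, -0.2]
gripper_width: 0.998
gripper_force: 0.0
```

{"api": "apply_moves", "payload": {
  "moves": [
    [[0.02,0.04,0],0],
    [[0.015,0.025,0],0],
    [[0.005,0.01,0.01],0],
    [[0,0,0.02],0],
    [[0,0,0],0]
  ]
}}

```text
time_s: 3.48
tcp_pos: [0.4202, -0.2579, 0.1889]
ee_rot: [[1.0, -0.002, -0.007], [-0.002, -1.0, 0.003], [-0.007, -0.003, -1.0]]
wrist_force: [-1.0, 1.1, -0.4]
gripper_width: 0.996
gripper_force: 0.0
```

{"api": "apply_moves", "payload": {
  "moves": [
    [[0.004,0.008,0.02],0],
    [[0,0,0.03],0],
    [[0,0,0.02],0],
    [[0,0,0],0],
    [[0,0,0],0]
  ]
}}

```text
time_s: 3.9
tcp_pos: [0.4262, -0.2658, 0.1229]
ee_rot: [[1.0, 0.002, -0.001], [0.002, -1.0, -0.0], [-0.001, 0.0, -1.0]]
wrist_force: [0.4, 0.4, -0.1]
gripper_width: 1.0
gripper_force: 0.0
```

{"api": "apply_moves", "payload": {
  "moves": [
    [[0,0.001,0.02],0],
    [[0,0,0.025],0],
    [[0,0,0.025],0],
    [[0,0,0.016],0],
    [[0,0,0],0]
  ]
}}

```text
time_s: 4.32
tcp_pos: [0.4258, -0.2665, 0.0358]
ee_rot: [[1.0, 0.001, -0.003], [0.001, -1.0, 0.001], [-0.003, -0.001, -1.0]]
wrist_force: [0.5, 0.0, 0.7]
gripper_width: 1.001
gripper_force: 0.0
```

{"api": "apply_moves", "payload": {
  "moves": [
    [[0,0,0],0],
    [[0,0,0],0],
    [[0,0,0],0],
    [[0,0,0],0],
    [[0,0,0],0]
  ],
  "hand": 0.02
}}

```text
time_s: 4.73
tcp_pos: [0.4271, -0.2672, 0.0377]
ee_rot: [[1.0, 0.001, 0.002], [0.001, -1.0, -0.001], [0.002, 0.001, -1.0]]
wrist_force: [-0.2, 1.0, -0.2]
gripper_width: 0.708
gripper_force: 0.0
```

{"api": "apply_moves", "payload": {
  "moves": [
    [[0,0,0],0],
    [[0,0,0],0],
    [[0,0,0],0],
    [[0,0,0],0],
    [[0,0,0],0]
  ]
}}

```text
time_s: 5.15
tcp_pos: [0.4264, -0.267, 0.0365]
ee_rot: [[1.0, 0.0, -0.0], [0.0, -1.0, 0.0], [-0.0, -0.0, -1.0]]
wrist_force: [0.1, 0.8, 0.4]
gripper_width: 0.369
gripper_force: 29.9
```

{"api": "apply_moves", "payload": {
  "moves": [
    [[0,0,-0.006],0],
    [[0,0,-0.012],0],
    [[-0.004,-0.006,-0.012],0],
    [[-0.008,-0.016,0],0],
    [[-0.012,-0.024,0],0]
  ]
}}

```text
time_s: 5.57
tcp_pos: [0.4038, -0.2216, 0.0675]
ee_rot: [[1.0, -0.001, 0.003], [-0.001, -1.0, -0.001], [0.003, 0.001, -1.0]]
wrist_force: [0.4, 0.8, -1.2]
gripper_width: 0.371
gripper_force: 29.9
```

{"api": "apply_moves", "payload": {
  "moves": [
    [[-0.014,-0.03,0],0],
    [[-0.014,-0.03,0],0],
    [[-0.009,-0.022,0],0],
    [[-0.005,-0.014,0],0],
    [[0,0,0],0]
  ]
}}

```text
time_s: 5.98
tcp_pos: [0.3588, -0.1235, 0.0669]
ee_rot: [[1.0, 0.003, -0.001], [0.003, -1.0, 0.0], [-0.001, -0.0, -1.0]]
wrist_force: [-0.4, 0.4, -0.5]
gripper_width: 0.366
gripper_force: 29.9
```

{"api": "apply_moves", "payload": {
  "moves": [
    [[0,0,0.01],0],
    [[0,0,0.01],0],
    [[0,0,0.005],0],
    [[0,0,0.003],0],
    [[0,0,0],0]
  ]
}}

```text
time_s: 6.4
tcp_pos: [0.3602, -0.1253, 0.0381]
ee_rot: [[1.0, -0.0, -0.001], [-0.0, -1.0, -0.0], [-0.001, 0.0, -1.0]]
wrist_force: [-0.4, 0.6, -1.4]
gripper_width: 0.367
gripper_force: 29.9
```

{"api": "apply_moves", "payload": {
  "moves": [
    [[0,0,0.001],0],
    [[0,0,0.0005],0],
    [[0,0,0],0],
    [[0,0,0],0],
    [[0,0,0],0]
  ]
}}

```text
time_s: 6.82
tcp_pos: [0.3605, -0.125, 0.0373]
ee_rot: [[1.0, 0.0, 0.001], [0.0, -1.0, 0.0], [0.001, -0.0, -1.0]]
wrist_force: [-0.0, 0.4, -0.5]
gripper_width: 0.372
gripper_force: 29.9
```

{"api": "apply_moves", "payload": {
  "moves": [
    [[0,0,0.0005],0],
    [[0,0,0],0],
    [[0,0,0],0],
    [[0,0,0],0],
    [[0,0,0],0]
  ]
}}

```text
time_s: 7.23
tcp_pos: [0.3603, -0.125, 0.0366]
ee_rot: [[1.0, 0.001, 0.0], [0.001, -1.0, -0.0], [0.0, 0.0, -1.0]]
wrist_force: [0.2, 0.1, -0.9]
gripper_width: 0.372
gripper_force: 29.9
```

{"api": "apply_moves", "payload": {
  "moves": [
    [[0,0,0],0],
    [[0,0,0],0],
    [[0,0,0],0],
    [[0,0,0],0],
    [[0,0,0],0]
  ],
  "hand": 0.075
}}

```text
time_s: 7.65
tcp_pos: [0.3604, -0.125, 0.0366]
ee_rot: [[1.0, 0.0, 0.0], [0.0, -1.0, -0.0], [0.0, 0.0, -1.0]]
wrist_force: [-0.0, -1.1, -0.9]
gripper_width: 0.661
gripper_force: 0.0
```

{"api": "apply_moves", "payload": {
  "moves": [
    [[0,0,0],0],
    [[0,0,0],0],
    [[0,0,-0.008],0],
    [[0,0,-0.02],0],
    [[0,0,-0.03],0]
  ]
}}

```text
time_s: 8.07
tcp_pos: [0.3582, -0.125, 0.0934]
ee_rot: [[1.0, -0.0, -0.007], [-0.0, -1.0, -0.0], [-0.007, 0.0, -1.0]]
wrist_force: [0.7, 1.0, -0.2]
gripper_width: 0.855
gripper_force: 0.0
```

{"api": "apply_moves", "payload": {
  "moves": [
    [[0,0,-0.03],0],
    [[0,0,-0.03],0],
    [[0,0,-0.02],0],
    [[0,0,0],0],
    [[0,0,0],0]
  ]
}}

```text
time_s: 8.48
tcp_pos: [0.3607, -0.1248, 0.1753]
ee_rot: [[1.0, 0.0, 0.003], [0.0, -1.0, 0.001], [0.003, -0.001, -1.0]]
wrist_force: [-0.3, -0.4, -0.8]
gripper_width: 0.863
gripper_force: 0.0
```

```bash
cat > m.py <<'E'
from h import *
np.set_printoptions(precision=4,suppress=True)
p=imaging.capture("top");q=imaging.capture("scene")
o=[cv2.resize(p["frame"][160:300,190:350],(456,400),interpolation=2),cv2.resize(q["frame"][170:290,220:320],(333,400),interpolation=2)]
cv2.imwrite("pics/c2.png",np.hstack(o))
cv2.imwrite("pics/raw2.png",p["frame"])
R=[]
for P in(p,q):
    for o in models.place_of(P,"bottle")[:1]: R.append(ray(P,o["at"]));print("bottle",o["confidence"],atz(*R[-1],0))
f=lambda x,y:ray(p,[x/560,y/420])
for t in("stand","tongue_tip","dish"):
    for o in models.place_of(p,t)[:1]:print(t,o["confidence"],atz(*ray(p,o["at"]),{"stand":0,"dish":.012,"tongue_tip":.0265}[t]))
# project world-grid rectified view of plane z for the stand area
K=np.array(p["intrinsics"]);d=np.array(p["dist"],float);Rt=np.array(p["orientation"]).T;t=-Rt@np.array(p["eye"])
def rect(z,c=(.52,-.24),h=.12,n=480):
    g=np.linspace(-h,h,n);X,Y=np.meshgrid(c[0]-g,c[1]-g,indexing="ij")
    uv=cv2.projectPoints(np.stack([X,Y,X*0+z],-1).reshape(-1,3),cv2.Rodrigues(Rt)[0],t,K,d)[0].reshape(n,n,2).astype(np.float32)-.5
    return cv2.remap(p["frame"],uv[...,0],uv[...,1],cv2.INTER_CUBIC)
for z,n in((.030,"rim"),(.010,"fin")): cv2.imwrite(f"pics/{n}.png",rect(z))
I=np.hstack([cv2.resize(rect(.03),(400,400)),cv2.resize(rect(.01),(400,400))]);cv2.imwrite("pics/c3.png",I)
E
python3 m.py
```

```text
bottle 0.72 [ 0.3598 -0.1276  0.    ]
bottle 0.71 [ 0.3634 -0.1122  0.    ]
stand 0.67 [ 0.3514 -0.3246  0.    ]
tongue_tip 0.73 [ 0.6646 -0.3548  0.0265]
dish 0.67 [ 0.5379 -0.2657  0.012 ]
```

View pics/c2.png

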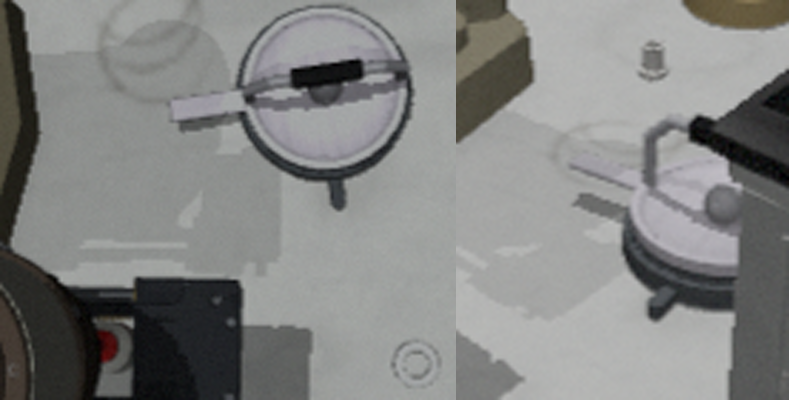

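View pics/c3.png

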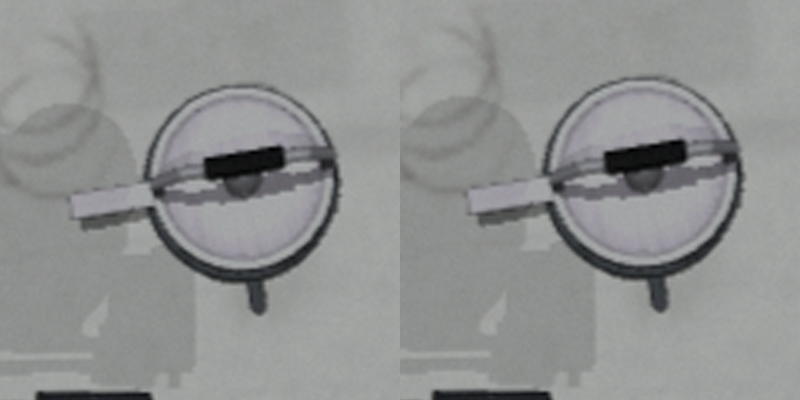

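The bottle stands upright beneath the gripper at about (0.36,-0.125). The rectified view shows the dish rim centred near (242,178), the tongue to the left and the finger at (257,298).

Run:
```python
import cv2,numpy as np
from scipy.optimize import minimize
n=480;h=.12;c=(.52,-.24);mm=2*h/(n-1)
w=lambda u,v:np.array([c[0]+h-v*mm,c[1]+h-u*mm])
rim=cv2.imread("pics/rim.png").max(2).astype(np.float32);fin=cv2.imread("pics/fin.png").max(2).astype(np.float32)
# rim: bright->dark radial step at 55 mm (dish) , use gradient integral
gx=cv2.Sobel(cv2.GaussianBlur(rim,(0,0),2),cv2.CV_32F,1,0);gy=cv2.Sobel(cv2.GaussianBlur(rim,(0,0),2),cv2.CV_32F,0,1)
def score(q,gx=gx,gy=gy,s=1,rng=None):
    a=np.radians(np.r_[100:160,200:345] if rng is None else rng);u,v=q[0]+q[2]*np.cos(a),q[1]-q[2]*np.sin(a)
    m=lambda g:cv2.remap(g,u.astype(np.float32)[None],v.astype(np.float32)[None],1)[0]
    return s*np.mean(np.clip(s*(m(gx)*np.cos(a)-m(gy)*np.sin(a)),-60,60)*s)
best=min(((score((u,v,R)),u,v,R) for u in np.arange(275,306,1) for v in np.arange(200,232,1) for R in np.arange(106,114,1)))
print("dish rim",best,w(*best[1:3]),best[3]*mm)
C=w(*best[1:3])
# finger: dark pixels 64..82mm from centre in the -x sector
V,U=np.mgrid[:n,:n];X=c[0]+h-V*mm;Y=c[1]+h-U*mm
r=np.hypot(X-C[0],Y-C[1]);m=(fin<105)&(abs(Y-C[1])<.03)&(X<C[0]-.064)&(r<.095)
l=cv2.connectedComponentsWithStats(m.astype(np.uint8));k=1+np.argmax(l[2][1:,4]);m=l[1]==k
P=np.c_[X[m],Y[m]];print("finger mean",P.mean(0),"minx",P.min(0),P.max(0),len(P))
for a in np.arange(P[:,0].min(),P[:,0].max(),.003):
    s=P[abs(P[:,0]-a)<.001];print(np.round([a,s[:,1].min(),s[:,1].max(),s[:,1].mean()],4))
v=P.mean(0)-C;print("finger ang",np.degrees(np.arctan2(v[1],v[0])))
# tongue (z .03 plane ~ .029 top)
m=(rim>0)&(Y>C[1]+.062)&(r<.11)&(abs(X-C[0]+.015)<.03)
T=rim.copy();bg=np.median(rim[m]);print("bg",bg,np.percentile(rim[m],[5,50,95]))
b=(rim>np.percentile(rim[m],50)+12)&m;l=cv2.connectedComponentsWithStats(b.astype(np.uint8));k=1+np.argmax(l[2][1:,4]);b=l[1]==k
P=np.c_[X[b],Y[b]];d=np.linalg.svd(P-P.mean(0),full_matrices=False)[2][0];v=P.mean(0)-C
print("tongue n",len(P),P.mean(0),np.degrees(np.arctan2(d[1],d[0]))%180,np.degrees(np.arctan2(v[1],v[0])),np.ptp(P@d))
```

```text
dish rim (np.float64(-60.0), np.int64(288), np.int64(214), np.int64(108)) [ 0.53277662 -0.26430063] 0.05411273486430063
finger mean [ 0.46138724 -0.27546953] minx [ 0.4526096  -0.28083507] [ 0.46864301 -0.26931106] 642
[ 0.4526 -0.2783 -0.2743 -0.2763]
[ 0.4556 -0.2803 -0.2713 -0.276 ]
[ 0.4586 -0.2808 -0.2708 -0.2758]
[ 0.4616 -0.2808 -0.2703 -0.2754]
[ 0.4646 -0.2808 -0.2703 -0.2756]
[ 0.4676 -0.2803 -0.2693 -0.2746]
finger ang -171.10812508161817
bg 143.0 [ 86. 143. 165.]
tongue n 1781 [ 0.51934549 -0.183284  ] 100.26000510148482 99.41301670861084 0.03983757639554297
```

{"api": "apply_moves", "payload": {
  "moves": [
    [[0,0.02,0],0],
    [[0,0.035,0],0],
    [[0.02,0.035,0],0],
    [[0.03,0.03,0],0],
    [[0.036,0.0195,0],0]
  ]
}}

```text
time_s: 9.25
tcp_pos: [0.4454, -0.2664, 0.174]
ee_rot: [[1.0, -0.002, -0.001], [-0.002, -1.0, 0.0], [-0.001, -0.0, -1.0]]
wrist_force: [1.7, -0.2, 0.4]
gripper_width: 0.863
gripper_force: 0.0
```

{"api": "apply_moves", "payload": {
  "moves": [
    [[0.036,0,0],0],
    [[0.03,0,0],0],
    [[0.02,0,0],6],
    [[0,0,0],6],
    [[0,0,0],6]
  ]
}}

```text
time_s: 9.67
tcp_pos: [0.5328, -0.2638, 0.1726]
ee_rot: [[0.95, -0.313, -0.003], [-0.313, -0.95, 0.001], [-0.003, 0.0, -1.0]]
wrist_force: [-0.3, 0.3, 0.1]
gripper_width: 0.862
gripper_force: 0.0
```

{"api": "apply_moves", "payload": {
  "moves": [
    [[0,0,0],6.5],
    [[0,0,0],6.5],
    [[0,0,0],6.5],
    [[0,0,0],6.5],
    [[0,0,0],6.5]
  ],
  "hand": 0.04
}}

```text
time_s: 10.08
tcp_pos: [0.5316, -0.2638, 0.1735]
ee_rot: [[0.632, -0.775, -0.002], [-0.775, -0.632, 0.0], [-0.001, 0.001, -1.0]]
wrist_force: [-0.6, 0.1, -0.1]
gripper_width: 0.566
gripper_force: 0.0
```

{"api": "apply_moves", "payload": {
  "moves": [
    [[0,0,0],6.5],
    [[0,0,0],6.5],
    [[0,0,0],6.5],
    [[0,0,0],6],
    [[0,0,0],4]
  ]
}}

```text
time_s: 10.5
tcp_pos: [0.5316, -0.2638, 0.1735]
ee_rot: [[0.169, -0.986, -0.002], [-0.986, -0.169, 0.0], [-0.001, 0.002, -1.0]]
wrist_force: [0.5, 0.1, 0.1]
gripper_width: 0.461
gripper_force: 0.0
```

{"api": "apply_moves", "payload": {
  "moves": [
    [[0,0,0],0],
    [[0,0,0],0],
    [[0,0,0],0],
    [[0,0,0],0]
  ]
}}

```text
time_s: 10.83
tcp_pos: [0.5318, -0.2639, 0.1743]
ee_rot: [[0.175, -0.985, -0.0], [-0.985, -0.175, 0.0], [-0.0, 0.0, -1.0]]
wrist_force: [0.5, 0.2, -0.5]
gripper_width: 0.46
gripper_force: 0.0
```

```bash
cat > s.py <<'E'
from h import *
import sys
tx,ty,tz,ps=map(float,sys.argv[1:])
s=r.sense();R=s["ee_rot"];print(s["tcp_pos"].round(4),"psi",np.degrees(np.arctan2(R[1,0],R[0,0])).round(2),"tilt",(R[:2,2]*57.3).round(2),"j",s["joints"].round(1),"F",s["wrist_force"].round(1),s["gripper_width"]*.087)
print("move",(R.T@(np.array([tx,ty,tz])-s["tcp_pos"])).round(4),"turn",-(ps-np.degrees(np.arctan2(R[1,0],R[0,0]))))
E
python3 s.py .5325 -.2645 .0593 -80
```

```text
[ 0.5318 -0.2639  0.1743] psi -79.92 tilt [-0.03  0.01] j [-10.8  21.2  -8.1  -0.  -60.7  20.9] F [ 0.5  0.2 -0.5] 0.04003389939951064
move [ 0.0008 -0.0006  0.115 ] turn 0.08405875412506703
```

{"api": "apply_moves", "payload": {
  "moves": [
    [[0.0008,-0.0006,0.02],0],
    [[0,0,0.03],0],
    [[0,0,0.024],0],
    [[0,0,0],0],
    [[0,0,0],0]
  ]
}}

```text
time_s: 11.25
tcp_pos: [0.532, -0.2646, 0.0998]
ee_rot: [[0.175, -0.985, -0.003], [-0.985, -0.175, 0.0], [-0.001, 0.003, -1.0]]
wrist_force: [0.7, 0.4, 0.2]
gripper_width: 0.458
gripper_force: 0.0
```

```bash
python3 s.py .5325 -.2645 .06 -80
python3 - <<'E'
from h import *
p=imaging.capture("top");q=imaging.capture("scene")
cv2.imwrite("pics/c4.png",np.hstack([cv2.resize(p["frame"][150:250,250:350],(400,400),interpolation=2),cv2.resize(q["frame"][180:260,240:320],(400,400),interpolation=2)]))
# grip left end: darkest-edge, two views
f=lambda P,x,y:ray(P,[x/560,y/420])
E
```

```text
[ 0.532  -0.2646  0.0998] psi -79.93 tilt [-0.17  0.01] j [-10.8  25.6 -13.1   0.  -51.4  20.9] F [0.7 0.4 0.2] 0.039829497203234566
move [ 0.     -0.0006  0.0397] turn 0.06708824995659768
```

View pics/c4.png

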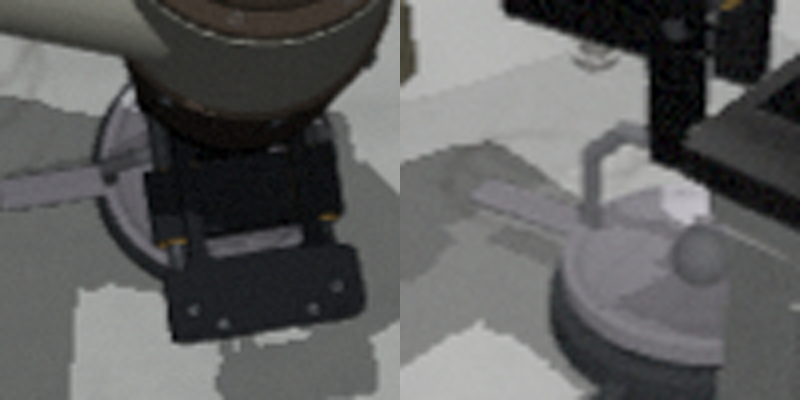

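The scene crop shows the near fingertip beside the bow top, clear of the ball at (700,252) in the crop. Now I'll descend and close.

{"api": "apply_moves", "payload": {
  "moves": [
    [[0.0,-0.0003,0.01],0],
    [[0,0,0.015],0],
    [[0,0,0.01],0],
    [[0,0,0.005],0],
    [[0,0,0],0]
  ]
}}

```text
time_s: 11.77
tcp_pos: [0.5322, -0.2643, 0.0595]
ee_rot: [[0.174, -0.985, -0.002], [-0.985, -0.174, 0.001], [-0.001, 0.002, -1.0]]
wrist_force: [-0.2, -0.3, 0.1]
gripper_width: 0.456
gripper_force: 0.0
```

{"api": "apply_moves", "payload": {
  "moves": [
    [[0,0,0],0],
    [[0,0,0],0],
    [[0,0,0],0]
  ]
}}

```text
time_s: 12.02
tcp_pos: [0.5334, -0.2647, 0.0613]
ee_rot: [[0.174, -0.985, 0.001], [-0.985, -0.174, -0.0], [0.001, -0.001, -1.0]]
wrist_force: [-0.4, -0.1, -0.4]
gripper_width: 0.462
gripper_force: 0.0
```

```bash
python3 s.py .5325 -.2645 .06 -80
```

```text
[ 0.5334 -0.2647  0.0613] psi -79.97 tilt [ 0.08 -0.03] j [-10.8  28.2 -15.3   0.  -46.4  20.8] F [-0.4 -0.1 -0.4] 0.04017096293648503
move [-0.0003  0.0009  0.0013] turn 0.03212691463383521
```

{"api": "apply_moves", "payload": {
  "moves": [
    [[0,0,0],0],
    [[0,0,0],0],
    [[0,0,0],0],
    [[0,0,0],0],
    [[0,0,0],0]
  ],
  "hand": 0.015
}}

```text
time_s: 12.43
tcp_pos: [0.5329, -0.2645, 0.0606]
ee_rot: [[0.174, -0.985, 0.0], [-0.985, -0.174, -0.0], [0.0, -0.0, -1.0]]
wrist_force: [-0.3, -1.0, -0.7]
gripper_width: 0.205
gripper_force: 0.0
```

{"api": "apply_moves", "payload": {
  "moves": [
    [[0,0,0],0],
    [[0,0,0],0],
    [[0,0,0],0]
  ],
  "hand": 0.012
}}

```text
time_s: 12.68
tcp_pos: [0.5334, -0.2645, 0.0606]
ee_rot: [[0.174, -0.985, 0.001], [-0.985, -0.174, -0.0], [0.0, -0.001, -1.0]]
wrist_force: [1.9, 0.9, -0.4]
gripper_width: 0.142
gripper_force: 0.7
```

{"api": "apply_moves", "payload": {
  "moves": [
    [[0,0,0],0],
    [[0,0,0],0],
    [[0,0,0],0],
    [[0,0,0],0],
    [[0,0,0],0]
  ],
  "hand": 0.004
}}

```text
time_s: 13.1
tcp_pos: [0.5331, -0.2645, 0.0606]
ee_rot: [[0.174, -0.985, 0.0], [-0.985, -0.174, -0.0], [0.0, -0.0, -1.0]]
wrist_force: [1.0, 0.6, -0.1]
gripper_width: 0.132
gripper_force: 30.0
```

```bash
python3 s.py .5325 -.2645 .06 -80
```

```text
[ 0.5331 -0.2645  0.0606] psi -79.98 tilt [ 0.03 -0.01] j [-10.8  28.3 -15.3   0.  -46.4  20.8] F [ 1.   0.6 -0.1] 0.01150630064732907
move [-0.0001  0.0006  0.0006] turn 0.024465586825343166
```

{"api": "apply_moves", "payload": {
  "moves": [
    [[0,0,-0.0005],0],
    [[0,0,-0.001],0],
    [[0,0,-0.0015],0],
    [[0,0,-0.002],0],
    [[0,0,-0.002],0]
  ]
}}

```text
time_s: 13.52
tcp_pos: [0.5319, -0.2644, 0.0673]
ee_rot: [[0.174, -0.985, -0.002], [-0.985, -0.174, 0.001], [-0.001, 0.002, -1.0]]
wrist_force: [0.0, -0.2, -1.9]
gripper_width: 0.134
gripper_force: 30.0
```

{"api": "apply_moves", "payload": {
  "moves": [
    [[0,0,-0.0015],0],
    [[0,0,-0.001],0],
    [[0,0,-0.0005],0],
    [[0,0,0],0],
    [[0,0,0],0]
  ]
}}

```text
time_s: 13.93
tcp_pos: [0.5327, -0.2645, 0.0705]
ee_rot: [[0.174, -0.985, -0.0], [-0.985, -0.174, 0.0], [-0.0, 0.0, -1.0]]
wrist_force: [-0.1, 0.5, -2.4]
gripper_width: 0.137
gripper_force: 30.0
```

```bash
python3 s.py .5325 -.2645 .06 -80
cat > c.py <<'E'
from h import *
import sys
p=imaging.capture("top");q=imaging.capture("scene")
cv2.imwrite(f"pics/{sys.argv[1]}.png",np.hstack([cv2.resize(p["frame"][150:260,235:345],(400,400),interpolation=2),cv2.resize(q["frame"][180:280,220:320],(400,400),interpolation=2)]))
E
python3 c.py c5
```

```text
[ 0.5327 -0.2645  0.0705] psi -79.98 tilt [-0.01  0.01] j [-10.8  27.6 -14.8  -0.  -47.6  20.8] F [-0.1  0.5 -2.4] 0.01188955507522913
move [-0.      0.0002  0.0105] turn 0.018367992209363138
```

View pics/c5.png

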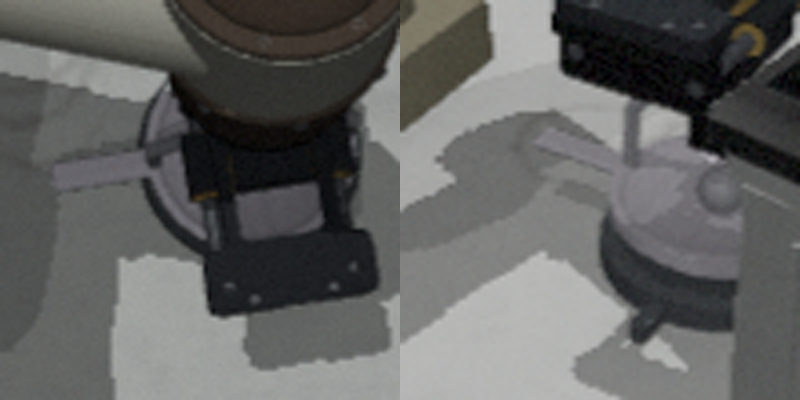

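The dish is up about 1 cm and level, with the ball central at (718,190) in the crop. I'll continue the lift, then turn.

{"api": "apply_moves", "payload": {
  "moves": [
    [[0,0,-0.0005],0],
    [[0,0,-0.001],0],
    [[0,0,-0.0015],0],
    [[0,0,-0.002],0],
    [[0,0,-0.0025],0]
  ]
}}

```text
time_s: 14.45
tcp_pos: [0.5328, -0.2645, 0.0782]
ee_rot: [[0.174, -0.985, -0.0], [-0.985, -0.174, 0.0], [-0.0, 0.0, -1.0]]
wrist_force: [-0.1, -0.8, -3.0]
gripper_width: 0.135
gripper_force: 30.0
```

{"api": "apply_moves", "payload": {
  "moves": [
    [[0,0,-0.003],0],
    [[0,0,-0.003],0],
    [[0,0,-0.003],0],
    [[0,0,-0.003],0],
    [[0,0,-0.003],0]
  ]
}}

```text
time_s: 14.87
tcp_pos: [0.5329, -0.2645, 0.0934]
ee_rot: [[0.174, -0.985, 0.0], [-0.985, -0.174, -0.0], [0.0, -0.0, -1.0]]
wrist_force: [-0.4, -0.2, -4.0]
gripper_width: 0.134
gripper_force: 30.0
```

{"api": "apply_moves", "payload": {
  "moves": [
    [[0,0,-0.003],0],
    [[0,0,-0.003],0],
    [[0,0,-0.003],0],
    [[0,0,-0.003],0],
    [[0,0,-0.0025],0]
  ]
}}

```text
time_s: 15.28
tcp_pos: [0.5329, -0.2645, 0.108]
ee_rot: [[0.174, -0.985, 0.0], [-0.985, -0.174, -0.0], [0.0, -0.0, -1.0]]
wrist_force: [-0.5, -0.4, -2.8]
gripper_width: 0.134
gripper_force: 30.0
```

{"api": "apply_moves", "payload": {
  "moves": [
    [[0,0,-0.002],0],
    [[0,0,-0.001],0],
    [[0,0,-0.0005],0],
    [[0,0,0],0],
    [[0,0,0],0]
  ]
}}

```text
time_s: 15.7
tcp_pos: [0.5327, -0.2645, 0.1109]
ee_rot: [[0.174, -0.985, -0.0], [-0.985, -0.174, 0.0], [-0.0, 0.0, -1.0]]
wrist_force: [0.1, 0.6, -4.2]
gripper_width: 0.137
gripper_force: 30.0
```

```bash
python3 s.py .5328 -.2645 .112 -80
```

```text
[ 0.5327 -0.2645  0.1109] psi -79.98 tilt [-0.02  0.01] j [-10.8  24.9 -12.5  -0.  -52.7  20.8] F [ 0.1  0.6 -4.2] 0.011958020722440982
move [ 0.     -0.     -0.0011] turn 0.021158108976635503
```

{"api": "apply_moves", "payload": {
  "moves": [
    [[0,0,0],-0.5],
    [[0,0,0],-1],
    [[0,0,0],-1.5],
    [[0,0,0],-2],
    [[0,0,0],-2.5]
  ]
}}

```text
time_s: 16.12
tcp_pos: [0.5328, -0.2645, 0.1109]
ee_rot: [[0.304, -0.953, -0.0], [-0.953, -0.304, 0.0], [-0.0, 0.0, -1.0]]
wrist_force: [-0.9, -0.4, -3.5]
gripper_width: 0.132
gripper_force: 30.0
```

{"api": "apply_moves", "payload": {
  "moves": [
    [[0,0,0],-3],
    [[0,0,0],-3],
    [[0,0,0],-3],
    [[0,0,0],-3],
    [[0,0,0],-3]
  ]
}}

```text
time_s: 16.53
tcp_pos: [0.5328, -0.2645, 0.1109]
ee_rot: [[0.541, -0.841, -0.0], [-0.841, -0.541, 0.0], [-0.0, 0.0, -1.0]]
wrist_force: [-0.1, 0.6, -2.0]
gripper_width: 0.132
gripper_force: 30.0
```

{"api": "apply_moves", "payload": {
  "moves": [
    [[0,0,0],-3],
    [[0,0,0],-3],
    [[0,0,0],-3],
    [[0,0,0],-3],
    [[0,0,0],-3]
  ]
}}

```text
time_s: 16.95
tcp_pos: [0.5328, -0.2645, 0.1109]
ee_rot: [[0.74, -0.673, -0.0], [-0.673, -0.74, 0.0], [-0.0, 0.0, -1.0]]
wrist_force: [0.3, 0.0, -3.9]
gripper_width: 0.134
gripper_force: 30.0
```

```bash
python3 s.py .5328 -.2645 .112 9
```

```text
[ 0.5328 -0.2645  0.1109] psi -42.28 tilt [-0.01  0.  ] j [-10.8  24.9 -12.4   0.  -52.7  58.5] F [ 0.3  0.  -3.9] 0.011696382031611803
move [-0.     -0.     -0.0011] turn -51.28131478866924
```

{"api": "apply_moves", "payload": {
  "moves": [
    [[0,0,0],-3],
    [[0,0,0],-3],
    [[0,0,0],-3],
    [[0,0,0],-3],
    [[0,0,0],-3]
  ]
}}

```text
time_s: 17.37
tcp_pos: [0.5329, -0.2645, 0.111]
ee_rot: [[0.889, -0.458, -0.0], [-0.458, -0.889, 0.0], [-0.0, 0.0, -1.0]]
wrist_force: [-0.7, 0.1, -2.9]
gripper_width: 0.136
gripper_force: 30.0
```

{"api": "apply_moves", "payload": {
  "moves": [
    [[0,0,0],-3],
    [[0,0,0],-3],
    [[0,0,0],-3],
    [[0,0,0],-3],
    [[0,0,0],-3]
  ]
}}

```text
time_s: 17.78
tcp_pos: [0.5328, -0.2645, 0.1109]
ee_rot: [[0.977, -0.213, -0.0], [-0.213, -0.977, 0.0], [-0.0, 0.0, -1.0]]
wrist_force: [0.2, -0.2, -3.2]
gripper_width: 0.135
gripper_force: 30.0
```

{"api": "apply_moves", "payload": {
  "moves": [
    [[0,0,0],-3],
    [[0,0,0],-3],
    [[0,0,0],-3],
    [[0,0,0],-3],
    [[0,0,0],-2.5]
  ]
}}

```text
time_s: 18.2
tcp_pos: [0.5328, -0.2645, 0.1109]
ee_rot: [[0.999, 0.039, -0.0], [0.039, -0.999, 0.0], [-0.0, -0.0, -1.0]]
wrist_force: [-0.7, 0.4, -3.1]
gripper_width: 0.134
gripper_force: 30.0
```

{"api": "apply_moves", "payload": {
  "moves": [
    [[0,0,0],-2],
    [[0,0,0],-2],
    [[0,0,0],-1.5],
    [[0,0,0],-1],
    [[0,0,0],-0.5]
  ]
}}

```text
time_s: 18.62
tcp_pos: [0.5328, -0.2645, 0.111]
ee_rot: [[0.987, 0.158, -0.0], [0.158, -0.987, 0.0], [-0.0, -0.0, -1.0]]
wrist_force: [0.2, 0.3, -2.9]
gripper_width: 0.135
gripper_force: 30.0
```

{"api": "apply_moves", "payload": {
  "moves": [
    [[0,0,0],0],
    [[0,0,0],0],
    [[0,0,0],0],
    [[0,0,0],0],
    [[0,0,0],0]
  ]
}}

```text
time_s: 19.03
tcp_pos: [0.5329, -0.2645, 0.1111]
ee_rot: [[0.988, 0.157, 0.0], [0.157, -0.988, -0.0], [0.0, 0.0, -1.0]]
wrist_force: [-0.2, -0.1, -3.7]
gripper_width: 0.132
gripper_force: 30.0
```

```bash
python3 s.py .5328 -.2645 .112 9; sed -i 's/raw2/raw6/;s/c2.png/c6.png/;s/c3.png/c7.png/;s/(.030,"rim"),(.010,"fin")/(.079,"ton"),(.010,"fin2")/;s/rect(.03),/rect(.079),/' m.py; python3 m.py
```

```text
[ 0.5329 -0.2645  0.1111] psi 9.02 tilt [ 0. -0.] j [-10.8  24.9 -12.4   0.  -52.7 109.8] F [-0.2 -0.1 -3.7] 0.011482534597654876
move [-0.0001  0.     -0.0009] turn 0.01957692585667381
bottle 0.85 [ 0.3559 -0.1212  0.    ]
stand 0.68 [ 0.5481 -0.2666  0.    ]
tongue_tip 0.91 [ 0.4352 -0.2821  0.0265]
dish 0.83 [ 0.5466 -0.2632  0.012 ]
```

View pics/c6.png

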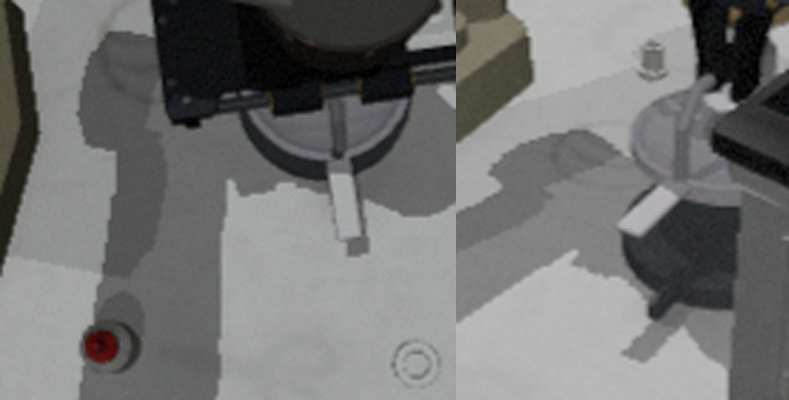

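View pics/c7.png

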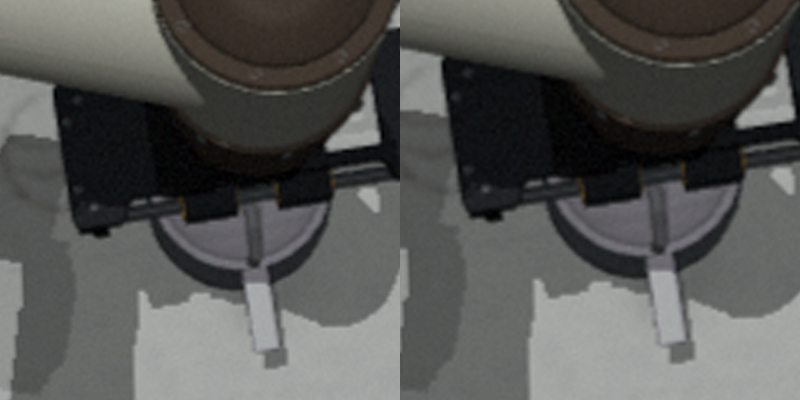

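The pictures show the tongue over the finger: its tip is at about (0.429,-0.280), about -171.7° against the finger's -171.1°. The dish is level 50 mm up, and the bottle stands upright at (105,345) in the crop. I'm handing in.

```bash
python3 -c "
from station import r
print(r.finish_job())"
```

```text
the job is handed in; nothing more can be done
None
```

The job is handed in: the bottle stands upright about 0.22 m from the stand, and the dish is held level and centred 5 cm above the stand with its tongue within about 1° of the index finger; the ball was out of view in the last pictures, so I could not confirm it is still central after the turn.

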